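# Put the mixed-up lamp bases with their own shades

## Robot

A 7-joint arm with a two-finger parallel gripper is mounted at the origin on the work surface. World frame = base frame: x ahead of the robot, y to its left, z up, the work surface at z = 0. Lengths are in m, angles in rad, forces in N, time in s.
With the tool pointing down it reaches from about 0.425 to 0.925 m from the base axis. Payload 6.8 kg.
Tool frame: the origin (TCP) lies on the mounting face of the last link; the fingertips stand 173 mm ahead of it and the grasp point (between the pads) lies 155 mm ahead of it (grip_point_offset is the distance from the TCP to the grasp point, in m); x points along the fingers, z is the direction in which the jaws open and shut, and the axes are right-handed (so a half turn about x gives the same grasp; the last joint's range is limited). The gripper opens to 85 mm and grips with 20 to 120 N. Pads are 22 mm wide; open, the fingers measure 114 mm over their backs; the gripper's body (76 mm by 85 mm) begins 54 mm behind the grasp point. The pads swing forward as they close: fully open they stand 13 mm farther back than shut.
Start: joints at [-1.353, 0.477, 0.022, 1.555, -0.011, 1.109, -0.083], TCP at [0.216, 0.64, 0.405] pointing down, gripper open.
Joint ranges: [-2.96, 2.96], [-0.34, 2.1], [-1.41, 1.46], [0.24, 2.44], [-1.37, 4.51], [0.17, 1.92], [-2.96, 2.96]. Speed limits (rad/s): [2.39, 2.39, 3.14, 3.14, 3.14, 3.14, 3.14].

## Interface

Orientations are given as a rotation vector (axis times angle).
In Python, from bench import * gives the robot as it stands. The module is installed in compiled form; this text tells all that it offers.
- The arm moves only by the tool servo_tool, never from a script. Its argument "motion" is a list of rows, each a list of 5 numbers: the shift along the tool's x, y, z in m, then the turn about the tool's x in degrees, then the gripper command: -1 is fully open, 1 is shut, values between are in proportion. In form: [[dx, dy, dz, turn, fingers], ...]. A call has 1 to 8 rows; each row is the pose to reach, as a shift and turn from the pose measured when the call began, along the tool's axes at that moment; what a row does not reach only later rows make up. A row lasts 1/10 s, in which the tool goes at most 50 mm and 8.59 degrees, less where a joint would pass 70% of its speed; a pose out of reach is approached as far as the arm can. A call with a gripper value outside its range is refused whole. The fingers move at their own pace and stop on an object; "force" is the grip in N (left out, the last holds). Time passes only in rows, so rows that repeat a pose let the fingers close. It gives the time, the measured TCP pose, the force and the opening at its end, in the units of the state.
- get_obs(): the state, without advancing time (a new reading comes with each control period).
- grab_frame(name): name is "side" or "top"; returns the picture (384x512x3 uint8, red, green, blue); there is no depth.
- camera_params(name): a dict with "mtx" (3x3 intrinsics, pixels), "world_to_cam" (4x4, takes a point from world to camera coordinates). Camera axes: x right, y down, z forward; pixel columns grow to the right and rows downward; lengths in m; the calibration is good to about 2 mm. A picture is of the moment at which its call begins. camera_params takes no time and is no camera call.
- hand_in(): hands the job in, once; it reports no verdict.
The state is a dict: "clock": time; "joints": joint angles; "qvel": joint speeds; "tau": joint torques, N m; "tcp_pos": TCP position; "orientation": TCP orientation; "contact_force": force on the tool from outside, world axes, zero at the start; "moment": the same for the moment, N m; "grip_width": finger opening in m.
Only numpy, scipy, OpenCV 4.12 (cv2) and the standard library are available. Lean on these libraries where they do the work, as an engineer would, in place of code of your own. Each camera call takes 0.05 s, during which the arm holds its last target. There are 200 camera calls.

## Task

These three lampshade orders were made up with one another's lamp bases. Change the bases round so that each stands in the middle of the foam cut-out of the tray whose shade has its shape (round foot with the round shade, square with square, oblong with oblong), with the sides of the square and the oblong foot in line with the tray and the oblong foot's long side lying the same way as its shade's; the round felt pad is free to stand a base on meanwhile. Keep the bases upright, set them down gently instead of dropping them, and leave the tin, the glue bottle and the brush jar where they are.

Things in the scene. Friction and masses are not known exactly. Their poses are not given: they have to be found in the camera images.
- base_round: Wooden table-lamp base, 155 mm tall, with a ROUND foot 86 mm in diameter and 12 mm thick, and a turned round body at most 66 mm across. On top a round upright brass lampholder, 30 mm across, 100 to 155 mm above the underside, on the axis: the place to grip. 0.3 to 0.55 kg, mostly in the foot. Origin: centre of the underside; z up the axis.
- base_square: Wooden table-lamp base, 155 mm tall, with a SQUARE foot 80 by 80 mm and 13 mm thick, and a square column at most 56 mm wide; x and y are parallel to the foot's sides. On top a round upright brass lampholder, 30 mm across, 100 to 155 mm above the underside, on the axis: the place to grip. 0.3 to 0.55 kg, mostly in the foot. Origin: centre of the underside; z up the axis.
- base_oblong: Wooden table-lamp base, 155 mm tall, with an OBLONG foot 54 mm (along its x) by 104 mm (along its y) and 13 mm thick, and a flat slab body 30 by 76 mm; y is its long direction. On top a round upright brass lampholder, 30 mm across, 100 to 155 mm above the underside, on the axis: the place to grip. 0.3 to 0.55 kg, mostly in the foot. Origin: centre of the underside; z up the axis.
- tray_round: Plywood order tray, round shade. Fixed, 374 x 212, rim 30 mm high. In its half nearer the robot a grey foam sheet (top at 24 mm) has a square cut-out 150 x 150 mm. Origin: on the bench under the cut-out's middle; cut-out floor at z = 0.006. x runs to the shade (middle at x = 0.182, top 116 mm above the bench), y across; cut-out sides parallel to them. Shade: white drum, 170 mm across.
- tray_square: Plywood order tray, square shade. Fixed, 374 x 212, rim 30 mm high. In its half nearer the robot a grey foam sheet (top at 24 mm) has a square cut-out 150 x 150 mm. Origin: on the bench under the cut-out's middle; cut-out floor at z = 0.006. x runs to the shade (middle at x = 0.182, top 116 mm above the bench), y across; cut-out sides parallel to them. Shade: white, 155 x 155 mm.
- tray_oblong: Plywood order tray, oblong shade. Fixed, 374 x 212, rim 30 mm high. In its half nearer the robot a grey foam sheet (top at 24 mm) has a square cut-out 150 x 150 mm. Origin: on the bench under the cut-out's middle; cut-out floor at z = 0.006. x runs to the shade (middle at x = 0.182, top 116 mm above the bench), y across; cut-out sides parallel to them. Shade: white, 90 (x) x 194 mm (y).
- felt_pad: Round grey felt pad, 120 mm in diameter, 4 mm thick, fixed on the bench between the trays and the robot; kept empty, a spot on which a lamp base can be stood meanwhile. Origin: centre of its underside.
- tin: Open black tin, 98 mm in diameter, 62 mm tall, loose; to be left alone. Origin: centre of the underside.
- glue_bottle: White plastic glue bottle, 64 mm in diameter, 145 mm tall, loose; to be left alone. Origin: centre of the underside.
- brush_jar: White ceramic jar, 72 mm in diameter, 95 mm tall, with brushes that stick up to about 175 mm above the bench and lean out to some 40 mm from its axis, loose; to be left alone. Origin: centre of the underside.

How it is judged:
By the outcome, as a careful person would: the job done as asked, in the order asked, and still so for the second after the job is handed in, with the robot touching nothing.
It also fails if it takes over 118 s, if anything falls off the work surface, if the arm or the gripper's body presses on something with over 40 N, if the wrist force passes 120 N, or if a joint passes its speed limit or range.

## Working session

There is one attempt and no reset: what is moved stays moved. The work goes in short steps, Python scripts to look and compute and a tool call to move; the robot and the scene stay as the last step left them, time stands still between calls to the robot, and variables do not carry over. Pictures are saved under pics/ and viewed, about 12 in all and at most 16, crops included, and the job is handed in when it is done.

Besides the shell and the picture viewer there is one more tool, called after "Emit:" as name(argument=value, ...), one argument or row to a line, values as JSON. servo_tool: Moves the arm, as the interface text tells. Its arguments: {"type":"object","properties":{"motion":{"type":"array","items":{"type":"array","items":{"type":"number"}}},"force":{"type":"number"}},"required":["motion"]}

```bash
mkdir -p pics
python3 - <<'E'
from bench import *
import cv2
print(get_obs())
for n in("top","side"):
    cv2.imwrite(f"pics/{n}0.png",cv2.resize(grab_frame(n)[:,:,::-1],(800,600)));print(n,camera_params(n))
E
```

```text
{'clock': 0.0, 'joints': array([-1.35310386,  0.47778149,  0.02235015,  1.5564341 , -0.01147097,
        1.10925794, -0.08307012]), 'qvel': array([ 1.04863305e-03,  2.97026256e-03,  4.58129547e-04, -2.48660837e-05,
        1.60717323e-03,  1.81548915e-04, -2.28229392e-03]), 'tau': array([ 4.74536421e-06, -5.96433413e+01,  1.60779387e+00, -2.81204242e+01,
        1.24213859e-02,  9.06727393e-03,  2.61746840e-05]), 'tcp_pos': array([0.21595546, 0.63924192, 0.40374544]), 'orientation': array([-0.96711895,  1.34723301,  0.96521763]), 'contact_force': array([-0.61162492, -1.21033139,  0.2159474 ]), 'moment': array([-0.02566376, -0.00036468,  0.01298363]), 'grip_width': 0.08512794017138431}
top {'mtx': array([[491.40497286,   0.        , 263.583895  ],
       [  0.        , 491.40497286, 197.16531371],
       [  0.        ,   0.        ,   1.        ]]), 'world_to_cam': array([[-0.02287051, -0.99960601, -0.01627167, -0.08243085],
       [-0.98790108,  0.02509393, -0.15304165,  0.50073578],
       [ 0.15338968,  0.01257466, -0.98808577,  1.20608572],
       [ 0.        ,  0.        ,  0.        ,  1.        ]])}
side {'mtx': array([[367.43739304,   0.        , 253.29576309],
       [  0.        , 367.43739304, 193.2885289 ],
       [  0.        ,   0.        ,   1.        ]]), 'world_to_cam': array([[ 0.93871063, -0.34468808,  0.00353316, -0.50867316],
       [-0.16210422, -0.45046788, -0.87795268,  0.09048445],
       [ 0.3042114 ,  0.82357077, -0.47873438,  1.13393979],
       [ 0.        ,  0.        ,  0.        ,  1.        ]])}
```

View pics/top0.png

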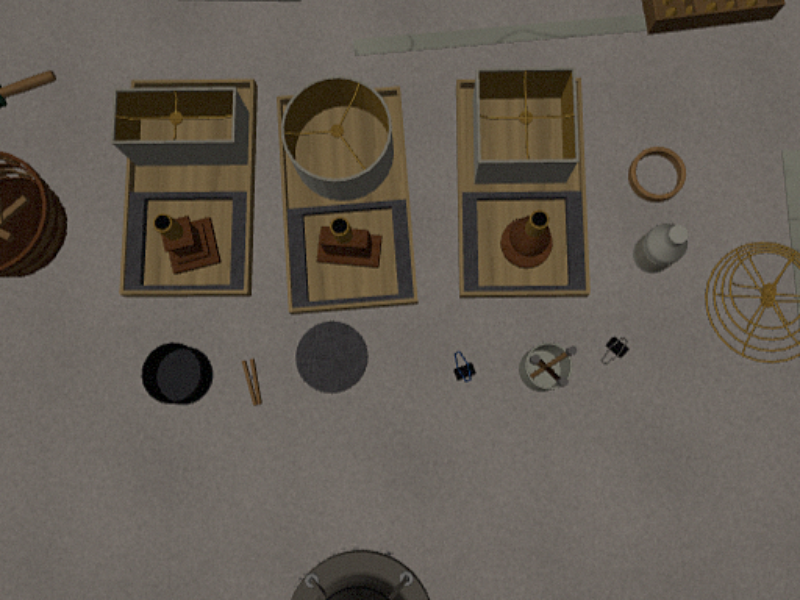

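View pics/side0.png

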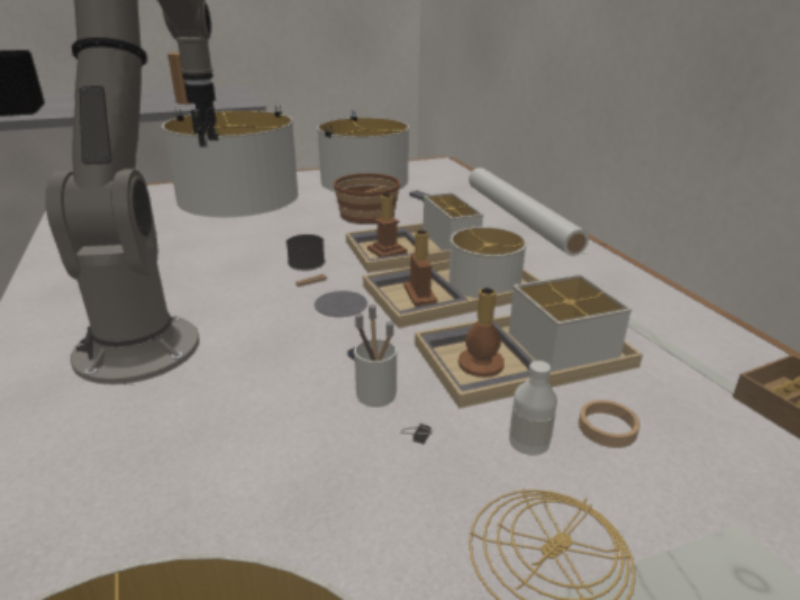

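The trays from left to right are oblong (holding the square base), round (holding the oblong base) and square (holding the round base). I'll rectify the top view to the foam plane so I can measure there.

```bash
cat > h.py <<'E'
import numpy as np, cv2
from bench import *
def H(name,z):                      # homography (X,Y,1)@z -> pixel
    p=camera_params(name); P=p["mtx"]@p["world_to_cam"][:3]
    return np.c_[P[:,0],P[:,1],P[:,2]*z+P[:,3]]
def toworld(name,z,uv):
    return cv2.perspectiveTransform(np.float64(uv).reshape(-1,1,2),np.linalg.inv(H(name,z))).reshape(-1,2)
def rect(img,name,z,x1,y1,s,w,h):   # image col -> -y, row -> -x, s px per m ; top left = (x1,y1)
    A=np.array([[0,-1/s,x1],[-1/s,0,y1],[0,0,1.]])
    return cv2.warpPerspective(img,H(name,z)@A,(w,h),flags=cv2.INTER_CUBIC|cv2.WARP_INVERSE_MAP)
E
python3 - <<'E'
from h import *
im=grab_frame("top")[:,:,::-1].copy(); cv2.imwrite("pics/top_raw.png",im)
im=cv2.convertScaleAbs(im,alpha=1.9)
print(toworld("top",.024,[[70,60],[384,60],[70,200],[384,200]]).round(3))
a=rect(im,"top",.024,.70,.32,1000,790,290)
b=rect(im,"top",.161,.70,.32,1000,790,290)
o=np.vstack([a,b])
for k in range(0,790,100): cv2.line(o,(k,0),(k,6),(0,255,255),1); cv2.line(o,(k,290),(k,296),(0,255,255),1)
for k in range(0,290,50):
  for q in(0,290): cv2.line(o,(0,k+q),(6,k+q),(0,255,255),1)
cv2.imwrite("pics/rect0.png",o)
E
```

```text
[[ 0.888  0.419]
 [ 0.862 -0.424]
 [ 0.506  0.404]
 [ 0.486 -0.401]]
```

View pics/rect0.png

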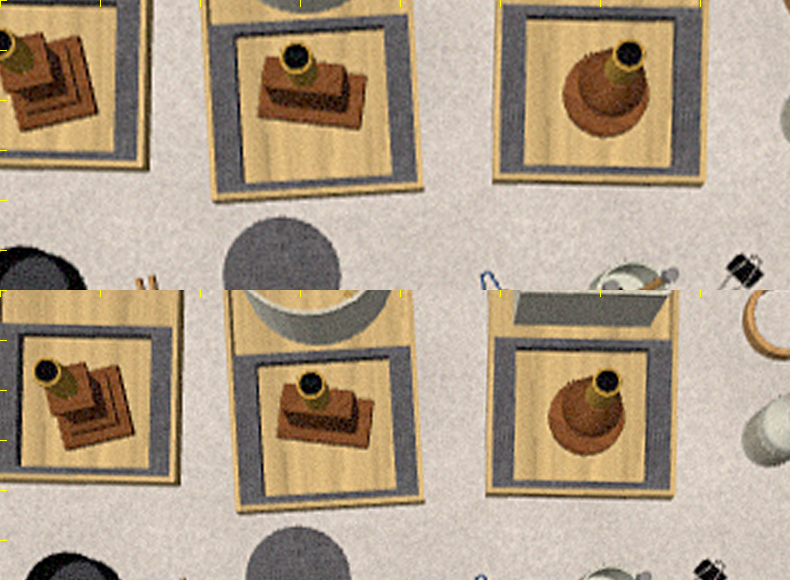

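Run:
```python
from h import *
im=cv2.imread("pics/top_raw.png")
r=rect(im,"top",.024,.72,.45,2000,1900,640)
hsv=cv2.cvtColor(cv2.GaussianBlur(r,(0,0),2),cv2.COLOR_BGR2HSV)
m=((hsv[...,1]>70)&(hsv[...,2]>45)).astype(np.uint8)*255
vis=r.copy()
n,l,st,c=cv2.connectedComponentsWithStats(m)
for cx,cy,z in[(.58,.24,0),(.575,.0,0),(.58,-.28,0)]:
    # component containing plywood floor: most common label near the centre
    u,v=int((.45-cy)*2000),int((.72-cx)*2000)
    w=l[v-80:v+80,u-80:u+80].ravel(); k=np.bincount(w[w>0]).argmax()
    q=np.argwhere(l==k)[:,::-1].astype(np.float32)
    hull=cv2.convexHull(q); box=cv2.boxPoints(cv2.minAreaRect(q))
    ap=cv2.approxPolyDP(hull,30,True)[:,0]
    print("tray",st[k][:5],[( round(.72-b[1]/2000,4),round(.45-b[0]/2000,4)) for b in box], [( round(float(.72-b[1]/2000),4),round(float(.45-b[0]/2000),4)) for b in ap])
a=rect(im,"top",.019,.635,.305,4000,400,440);b=rect(im,"top",.019,.635,.065,4000,400,440)
b=cv2.convertScaleAbs(np.hstack([a,b]),alpha=2)
for k in range(0,800,100): cv2.line(b,(k,0),(k,8),(0,255,255),1)
for k in range(0,440,100): cv2.line(b,(0,k),(8,k),(0,255,255),1)
cv2.imwrite("pics/bases.png",b)
```

```text
tray [  199    46   294   298 74290] [(np.float32(0.5503), np.float32(0.3509)), (np.float32(0.6977), np.float32(0.3481)), (np.float32(0.695), np.float32(0.2033)), (np.float32(0.5476), np.float32(0.206))] [(0.6945, 0.2045), (0.5485, 0.2085), (0.552, 0.35), (0.6965, 0.346)]
tray [  731    96   313   311 78595] [(np.float32(0.6639), np.float32(0.0852)), (np.float32(0.6725), np.float32(-0.0639)), (np.float32(0.525), np.float32(-0.0724)), (np.float32(0.5164), np.float32(0.0768))] [(0.5265, -0.071), (0.518, 0.0745), (0.6605, 0.0845), (0.672, -0.0625)]
tray [ 1307    77   301   298 81055] [(np.float32(0.535), np.float32(-0.2033)), (np.float32(0.6824), np.float32(-0.2057)), (np.float32(0.6799), np.float32(-0.3541)), (np.float32(0.5326), np.float32(-0.3517))] [(0.679, -0.353), (0.5345, -0.3495), (0.5365, -0.2045), (0.6815, -0.207)]
```

View pics/bases.png

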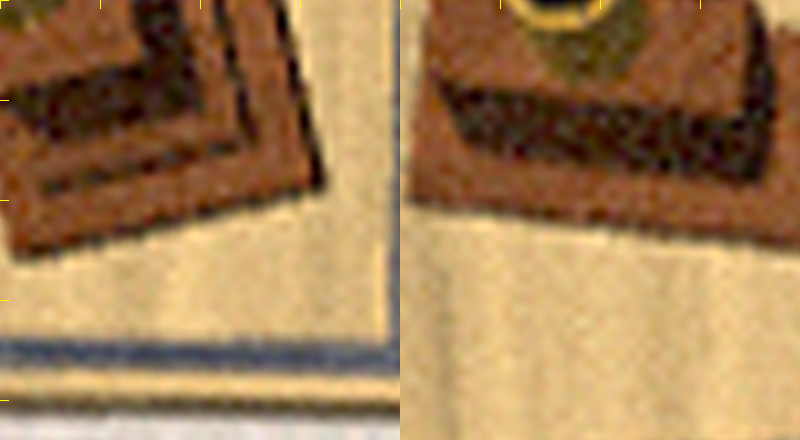

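The square foot is at about (.619, .273) with yaw +12°, the oblong at (.606, .009) with yaw −6°, and the round at (.608, −.287). The cut-out centres are oblong (.625, .281) at −1°, round (.597, .008) at +3.3°, and square (.610, −.2805) at −1°. The pad centre is about (.427, .040).

```bash
cat >> h.py <<'E'
from scipy.spatial.transform import Rotation as Ro
def go(x,y,zg,yaw=None):
    """shift for grasp point -> (x,y,zg); yaw = world yaw of jaw axis, deg"""
    o=get_obs(); R=Ro.from_rotvec(o["orientation"]).as_matrix()
    j=np.degrees(np.arctan2(R[1,2],R[0,2]))
    g=o["tcp_pos"]+.155*R[:,0]
    d=R.T@(np.array([x,y,zg])-g)
    t=0 if yaw is None else -((yaw-j+90)%180-90)
    print("grasp",g.round(4),"jaw yaw %.1f"%j,"tilt",R[:,0].round(3),"F",o["contact_force"].round(1),"w %.4f t %.2f j7 %.2f"%(o["grip_width"],o["clock"],o["joints"][6]))
    print("  shift",d.round(4),"turn %.1f"%t)
E
python3 - <<'E'
from h import *
go(.606,.009,.25,-6)
go(.606,.009,.25,84)
E
```

```text
grasp [0.2159 0.6391 0.2489] jaw yaw 71.3 tilt [-0.    -0.001 -1.   ] F [-0.2  0.5  0.3] w 0.0854 t 0.15 j7 -0.08
  shift [-3.000e-04 -5.712e-01 -4.721e-01] turn 77.3
grasp [0.2159 0.6391 0.2489] jaw yaw 71.3 tilt [-0.    -0.001 -1.   ] F [-0.2  0.5  0.3] w 0.0854 t 0.15 j7 -0.08
  shift [-3.000e-04 -5.712e-01 -4.721e-01] turn -12.7
```

Emit:
servo_tool(
  motion=[
    [0, -0.571, -0.472, -13, -1],
    [0, -0.571, -0.472, -13, -1],
    [0, -0.571, -0.472, -13, -1],
    [0, -0.571, -0.472, -13, -1],
    [0, -0.571, -0.472, -13, -1],
    [0, -0.571, -0.472, -13, -1],
    [0, -0.571, -0.472, -13, -1],
    [0, -0.571, -0.472, -13, -1],
  ],
)

```text
clock: 0.95
tcp_pos: [0.4271, 0.2973, 0.4047]
orientation: [-1.137, 1.255, 1.136]
contact_force: [0.8, 0.2, -0.2]
grip_width: 0.0853
```

```bash
python3 -c "
from h import *
go(.606,.009,.25,84)"
```

```text
grasp [0.4271 0.2971 0.2497] jaw yaw 84.3 tilt [-0.    -0.001 -1.   ] F [ 0.8  0.2 -0.2] w 0.0853 t 0.95 j7 0.77
  shift [ 0.     -0.2065 -0.2691] turn 0.3
```

Emit:
servo_tool(
  motion=[
    [0, -0.206, -0.269, 0, -1],
    [0, -0.206, -0.269, 0, -1],
    [0, -0.206, -0.269, 0, -1],
    [0, -0.206, -0.269, 0, -1],
    [0, -0.206, -0.269, 0, -1],
    [0, -0.206, -0.269, 0, -1],
    [0, -0.206, -0.269, 0, -1],
    [0, -0.206, -0.269, 0, -1],
  ],
)

```text
clock: 1.75
tcp_pos: [0.6072, 0.0025, 0.405]
orientation: [-1.133, 1.261, 1.126]
contact_force: [-0.3, -0.6, -0.2]
grip_width: 0.0855
```

Run:
```python
from h import *
go(.606,.009,.136,84)
im=grab_frame("side")[:,:,::-1]
cv2.imwrite("pics/s1.png",cv2.resize(cv2.convertScaleAbs(im[100:270,190:420],alpha=1.3),None,fx=3.4,fy=3.4,interpolation=2))
```

```text
grasp [0.6073 0.0017 0.25  ] jaw yaw 83.8 tilt [ 0.001 -0.005 -1.   ] F [-0.3 -0.6 -0.2] w 0.0855 t 1.75 j7 1.46
  shift [0.1139 0.0023 0.0077] turn -0.2
```

View pics/s1.png

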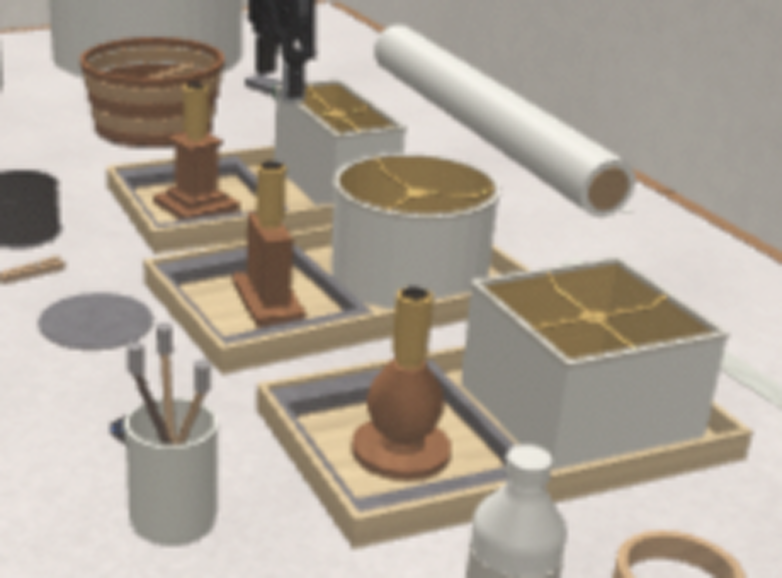

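The side picture agrees: the oblong holder's top is at about (270, 148) in raw pixels, against a predicted (270.3, 148.2). Descending onto it.

Emit:
servo_tool(
  motion=[
    [0.03, 0.002, 0.008, 0, -1],
    [0.06, 0.002, 0.008, 0, -1],
    [0.09, 0.002, 0.008, 0, -1],
    [0.114, 0.002, 0.008, 0, -1],
    [0.114, 0.002, 0.008, 0, -1],
    [0.114, 0.002, 0.008, 0, 0.2],
    [0.114, 0.002, 0.008, 0, 0.2],
  ],
  force=40,
)

```text
clock: 2.5
tcp_pos: [0.6056, 0.0143, 0.2922]
orientation: [-1.135, 1.257, 1.13]
contact_force: [-0.7, 0.6, 0.8]
grip_width: 0.0591
```

Emit:
servo_tool(
  motion=[
    [0, 0, 0, 0, 1],
    [0, 0, 0, 0, 1],
    [0, 0, 0, 0, 1],
    [0, 0, 0, 0, 1],
    [0, 0, 0, 0, 1],
    [0, 0, 0, 0, 1],
  ],
  force=40,
)

```text
clock: 3.1
tcp_pos: [0.6061, 0.0138, 0.2933]
orientation: [-1.135, 1.255, 1.128]
contact_force: [-0.8, -1.2, 6.9]
grip_width: 0.0291
```

```bash
python3 -c "
from h import *
go(.44,.04,.25,90)"
```

```text
grasp [0.6067 0.0135 0.1383] jaw yaw 84.0 tilt [ 0.004 -0.002 -1.   ] F [-0.8 -1.2  6.9] w 0.0291 t 3.10 j7 1.48
  shift [-0.1124  0.1681  0.0087] turn -6.0
```

Emit:
servo_tool(
  motion=[
    [-0.015, 0, 0, 0, 1],
    [-0.035, 0, 0, 0, 1],
    [-0.055, 0, 0, 0, 1],
    [-0.07, 0.0, 0, 0, 1],
    [-0.07, 0.02, 0, 0, 1],
    [-0.07, 0.05, 0, 0, 1],
    [-0.07, 0.08, 0.008, 0, 1],
    [-0.07, 0.11, 0.008, 0, 1],
  ],
)

```text
clock: 3.9
tcp_pos: [0.4959, 0.0345, 0.3629]
orientation: [-1.135, 1.255, 1.13]
contact_force: [-0.1, -0.1, -3.5]
grip_width: 0.0293
```

Run:
```python
from h import *
go(.44,.04,.2,None)
for n in("top","side"): cv2.imwrite(f"pics/lift_{n}.png",grab_frame(n)[:,:,::-1])
a=cv2.imread("pics/lift_side.png")[110:250,180:400];b=cv2.imread("pics/lift_top.png")[110:270,150:310]
cv2.imwrite("pics/lift.png",np.hstack([cv2.resize(a,(440,450)),cv2.resize(b,(360,450))]))
```

```text
grasp [0.4963 0.0343 0.2079] jaw yaw 84.1 tilt [ 0.003 -0.002 -1.   ] F [-0.1 -0.1 -3.5] w 0.0293 t 3.90 j7 1.35
  shift [ 0.0077  0.0567 -0.0001] turn 0.0
```

View pics/lift.png

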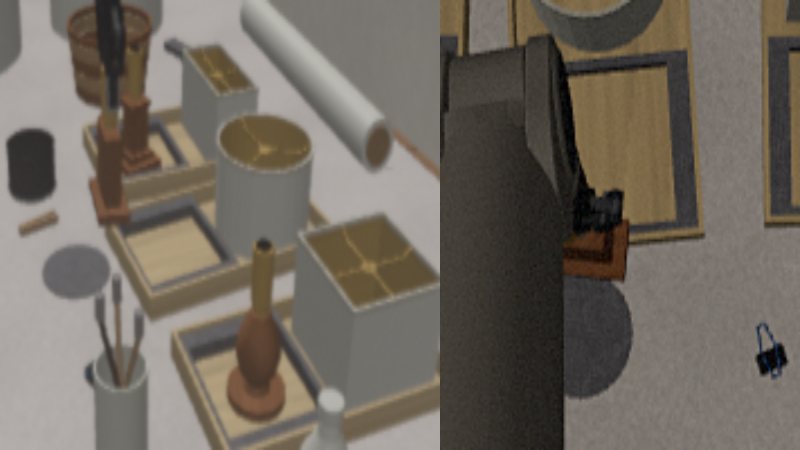

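The oblong base is held upright, clear of the tray. Now onto the pad, moving slowly at the end.

Emit:
servo_tool(
  motion=[
    [0, 0.025, 0, 0, 1],
    [0.005, 0.045, 0, 0, 1],
    [0.02, 0.057, 0, 0, 1],
    [0.04, 0.057, 0, 0, 1],
    [0.055, 0.057, 0, 0, 1],
    [0.062, 0.057, 0, 0, 1],
    [0.062, 0.057, 0, 0, 1],
  ],
)

```text
clock: 4.7
tcp_pos: [0.4364, 0.0395, 0.2999]
orientation: [-1.133, 1.26, 1.134]
contact_force: [0.4, -0.9, -4.2]
grip_width: 0.0292
```

```bash
python3 -c "
from h import *
go(.438,.04,.1363,None)"
```

```text
grasp [0.4359 0.0392 0.1449] jaw yaw 84.1 tilt [-0.003 -0.002 -1.   ] F [ 0.4 -0.9 -4.2] w 0.0292 t 4.70 j7 1.33
  shift [ 0.0086 -0.002   0.0011] turn 0.0
```

Emit:
servo_tool(
  motion=[
    [0.003, 0, 0, 0, 1],
    [0.006, 0, 0, 0, 1],
    [0.008, 0, 0, 0, 1],
    [0.009, 0, 0, 0, 1],
    [0.009, 0, 0, 0, 1],
  ],
)

```text
clock: 5.2
tcp_pos: [0.4365, 0.0395, 0.2912]
orientation: [-1.133, 1.26, 1.133]
contact_force: [-0.2, -0.2, -2.5]
grip_width: 0.0292
```

```bash
python3 -c "
from h import *
go(.438,.04,.1363,None)"
```

```text
grasp [0.4361 0.0391 0.1362] jaw yaw 84.1 tilt [-0.003 -0.002 -1.   ] F [-0.2 -0.2 -2.5] w 0.0292 t 5.20 j7 1.33
  shift [-0.0002 -0.0018  0.0011] turn 0.0
```

Emit:
servo_tool(
  motion=[
    [0.001, 0, 0, 0, 1],
    [0.001, 0, 0, 0, 0.4],
    [0.001, 0, 0, 0, 0],
    [0.001, 0, 0, 0, -0.5],
    [0.001, 0, 0, 0, -1],
    [0.001, 0, 0, 0, -1],
    [-0.03, 0, 0, 0, -1],
    [-0.07, 0, 0, 0, -1],
  ],
)

```text
clock: 6.0
tcp_pos: [0.436, 0.0396, 0.3606]
orientation: [-1.132, 1.265, 1.136]
contact_force: [0.6, -0.3, -0.6]
grip_width: 0.0853
```

Emit:
servo_tool(
  motion=[
    [-0.04, 0, 0, 0, -1],
    [-0.04, -0.03, 0.05, 0, -1],
    [-0.04, -0.06, 0.1, 0, -1],
    [-0.04, -0.09, 0.15, 0, -1],
    [-0.04, -0.12, 0.2, 0, -1],
    [-0.04, -0.15, 0.25, 0, -1],
    [-0.04, -0.15, 0.25, 0, -1],
  ],
)

```text
clock: 6.7
tcp_pos: [0.6123, 0.2757, 0.3978]
orientation: [-1.133, 1.264, 1.137]
contact_force: [1.1, 1.0, 0.0]
grip_width: 0.0856
```

Run:
```python
from h import *
go(.608,-.287,.25,90)
im=grab_frame("top")[:,:,::-1]; cv2.imwrite("pics/t2_raw.png",im)
a=rect(cv2.convertScaleAbs(im,alpha=1.8),"top",.161,.66,.35,1000,400,300)
b=rect(cv2.convertScaleAbs(im,alpha=1.8),"top",.010,.66,.35,1000,400,300)
cv2.imwrite("pics/t2.png",np.hstack([a,b]))
```

```text
grasp [0.6111 0.2751 0.2428] jaw yaw 84.2 tilt [-0.007 -0.004 -1.   ] F [1.1 1.  0. ] w 0.0856 t 6.70 j7 1.03
  shift [-0.0052 -0.0541 -0.5595] turn -5.8
```

View pics/t2.png

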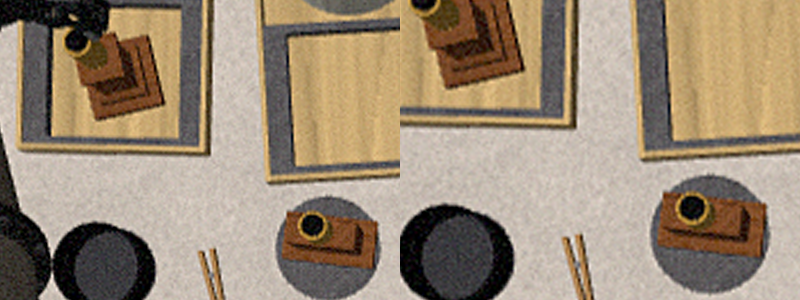

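The oblong base stands on the pad with its holder at about (.435, .037). My +z went to +y, so the gripper is hovering harmlessly over the square base. Next I'll fetch the round base.

Emit:
servo_tool(
  motion=[
    [-0.01, -0.054, -0.56, -6, -1],
    [-0.01, -0.054, -0.56, -6, -1],
    [-0.01, -0.054, -0.56, -6, -1],
    [-0.01, -0.054, -0.56, -6, -1],
    [-0.01, -0.054, -0.56, -6, -1],
    [-0.01, -0.054, -0.56, -6, -1],
    [-0.01, -0.054, -0.56, -6, -1],
    [-0.01, -0.054, -0.56, -6, -1],
  ],
)

```text
clock: 7.55
tcp_pos: [0.6125, -0.1289, 0.4047]
orientation: [-1.213, 1.209, 1.219]
contact_force: [0.7, 0.1, -0.0]
grip_width: 0.0853
```

```bash
python3 -c "
from h import *
go(.608,-.287,.25,90)"
```

```text
grasp [ 0.6117 -0.1289  0.2497] jaw yaw 90.5 tilt [-0.005  0.    -1.   ] F [ 0.7  0.1 -0. ] w 0.0853 t 7.55 j7 1.79
  shift [-0.0003  0.005  -0.1581] turn 0.5
```

Emit:
servo_tool(
  motion=[
    [0, 0.005, -0.158, 0, -1],
    [0, 0.005, -0.158, 0, -1],
    [0, 0.005, -0.158, 0, -1],
    [0, 0.005, -0.158, 0, -1],
    [0, 0.005, -0.158, 0, -1],
    [0, 0.005, -0.158, 0, -1],
    [0, 0.005, -0.158, 0, -1],
  ],
)

```text
clock: 8.25
tcp_pos: [0.6096, -0.2844, 0.4044]
orientation: [-1.214, 1.207, 1.223]
contact_force: [0.6, 0.6, 0.2]
grip_width: 0.0853
```

```bash
python3 -c "
from h import *
go(.608,-.287,.138,90)"
```

```text
grasp [ 0.6088 -0.2842  0.2494] jaw yaw 90.7 tilt [-0.005  0.002 -1.   ] F [0.6 0.6 0.2] w 0.0853 t 8.25 j7 2.06
  shift [ 0.1114  0.0002 -0.003 ] turn 0.7
```

Emit:
servo_tool(
  motion=[
    [0.03, 0, -0.003, 0, -1],
    [0.06, 0, -0.003, 0, -1],
    [0.09, 0, -0.003, 0, -1],
    [0.111, 0, -0.003, 0, -1],
    [0.111, 0, -0.003, 0, -1],
    [0.111, 0, -0.003, 0, 0.2],
    [0.111, 0, -0.003, 0, 0.2],
  ],
)

```text
clock: 8.95
tcp_pos: [0.6099, -0.2868, 0.2952]
orientation: [-1.217, 1.205, 1.221]
contact_force: [-0.1, 0.3, 0.7]
grip_width: 0.0589
```

Emit:
servo_tool(
  motion=[
    [0, 0, 0, 0, 1],
    [0, 0, 0, 0, 1],
    [0, 0, 0, 0, 1],
    [0, 0, 0, 0, 1],
    [0, 0, 0, 0, 1],
    [0, 0, 0, 0, 1],
  ],
)

```text
clock: 9.55
tcp_pos: [0.6105, -0.2868, 0.2969]
orientation: [-1.218, 1.203, 1.219]
contact_force: [-1.8, 1.1, 7.7]
grip_width: 0.0291
```

```bash
python3 -c "
from h import *
go(.597,.008,.25)"
```

```text
grasp [ 0.6105 -0.2867  0.1419] jaw yaw 90.7 tilt [-0.     0.001 -1.   ] F [-1.8  1.1  7.7] w 0.0291 t 9.55 j7 2.09
  shift [-0.1079  0.0097  0.2949] turn 0.0
```

Emit:
servo_tool(
  motion=[
    [-0.015, 0, 0, 0, 1],
    [-0.035, 0, 0, 0, 1],
    [-0.055, 0, 0, 0, 1],
    [-0.07, 0, 0, 0, 1],
    [-0.07, 0.003, 0.03, 0, 1],
    [-0.07, 0.005, 0.07, 0, 1],
    [-0.07, 0.008, 0.11, 0, 1],
    [-0.07, 0.008, 0.15, 0, 1],
  ],
)

```text
clock: 10.35
tcp_pos: [0.5998, -0.1357, 0.3672]
orientation: [-1.217, 1.204, 1.219]
contact_force: [0.0, -0.0, -5.1]
grip_width: 0.0292
```

Emit:
servo_tool(
  motion=[
    [0, 0, 0.04, 0, 1],
    [0, 0.001, 0.08, 0, 1],
    [0, 0.001, 0.11, 0, 1],
    [0, 0.001, 0.135, 0, 1],
    [0, 0.001, 0.145, 0, 1],
    [0, 0.001, 0.145, 0, 1],
  ],
)

```text
clock: 10.95
tcp_pos: [0.5969, 0.0107, 0.3674]
orientation: [-1.219, 1.202, 1.222]
contact_force: [-0.1, 0.3, -5.1]
grip_width: 0.0292
```

```bash
python3 -c "
from h import *
go(.599,.008,.1419)"
```

```text
grasp [0.5967 0.0109 0.2124] jaw yaw 90.9 tilt [-0.002  0.001 -1.   ] F [-0.1  0.3 -5.1] w 0.0292 t 10.95 j7 1.56
  shift [ 0.0705 -0.0024 -0.003 ] turn 0.0
```

Emit:
servo_tool(
  motion=[
    [0.015, -0.002, -0.003, 0, 1],
    [0.035, -0.002, -0.003, 0, 1],
    [0.05, -0.002, -0.003, 0, 1],
    [0.06, -0.002, -0.003, 0, 1],
    [0.064, -0.002, -0.003, 0, 1],
    [0.067, -0.002, -0.003, 0, 1],
    [0.069, -0.002, -0.003, 0, 1],
    [0.07, -0.002, -0.003, 0, 1],
  ],
)

```text
clock: 11.75
tcp_pos: [0.5991, 0.0078, 0.2978]
orientation: [-1.219, 1.202, 1.221]
contact_force: [0.6, -0.3, -4.5]
grip_width: 0.0292
```

```bash
python3 -c "
from h import *
go(.599,.008,.1419)"
```

```text
grasp [0.599  0.008  0.1428] jaw yaw 90.9 tilt [-0.001  0.001 -1.   ] F [ 0.6 -0.3 -4.5] w 0.0292 t 11.75 j7 1.59
  shift [ 0.0009 -0.     -0.    ] turn 0.0
```

Emit:
servo_tool(
  motion=[
    [0.001, 0, 0, 0, 1],
    [0.002, 0, 0, 0, 1],
    [0.002, 0, 0, 0, 1],
    [0.002, 0, 0, 0, 0.4],
    [0.002, 0, 0, 0, 0],
    [0.002, 0, 0, 0, -0.5],
    [0.002, 0, 0, 0, -1],
    [0.002, 0, 0, 0, -1],
  ],
)

```text
clock: 12.55
tcp_pos: [0.5991, 0.0078, 0.2957]
orientation: [-1.219, 1.202, 1.221]
contact_force: [0.1, 0.0, 0.5]
grip_width: 0.0836
```

Emit:
servo_tool(
  motion=[
    [-0.03, 0, 0, 0, -1],
    [-0.07, 0, 0, 0, -1],
    [-0.115, 0, 0, 0, -1],
    [-0.115, 0, 0.05, 0, -1],
    [-0.115, 0, 0.1, 0, -1],
    [-0.115, 0, 0.15, 0, -1],
    [-0.115, 0, 0.2, 0, -1],
  ],
)

```text
clock: 13.25
tcp_pos: [0.5959, 0.2094, 0.4111]
orientation: [-1.219, 1.201, 1.22]
contact_force: [0.5, 0.8, 0.8]
grip_width: 0.0855
```

```bash
python3 -c "
from h import *
go(.619,.273,.25,90)
im=grab_frame('top')[:,:,::-1]; cv2.imwrite('pics/t3_raw.png',im)"
```

```text
grasp [0.5959 0.2096 0.2561] jaw yaw 90.8 tilt [-0.     0.001 -1.   ] F [0.5 0.8 0.8] w 0.0855 t 13.25 j7 1.22
  shift [ 0.0062 -0.024   0.0631] turn 0.8
```

Emit:
servo_tool(
  motion=[
    [0, -0.024, 0.063, 0, -1],
    [0, -0.024, 0.063, 0, -1],
    [0, -0.024, 0.063, 0, -1],
    [0, -0.024, 0.063, 0, -1],
    [0, -0.024, 0.063, 0, -1],
  ],
)

```text
clock: 13.8
tcp_pos: [0.6167, 0.2823, 0.411]
orientation: [-1.222, 1.193, 1.231]
contact_force: [-0.6, -1.1, -0.9]
grip_width: 0.0854
```

```bash
python3 -c "
from h import *
go(.619,.273,.14)"
```

```text
grasp [0.6165 0.2833 0.256 ] jaw yaw 91.4 tilt [-0.001  0.007 -1.   ] F [-0.6 -1.1 -0.9] w 0.0854 t 13.80 j7 1.15
  shift [ 0.1159 -0.0024 -0.0112] turn 0.0
```

Emit:
servo_tool(
  motion=[
    [0, -0.002, -0.011, 0, -1],
    [0.01, -0.002, -0.011, 0, -1],
    [0.04, -0.002, -0.011, 0, -1],
    [0.07, -0.002, -0.011, 0, -1],
    [0.1, -0.002, -0.011, 0, -1],
    [0.115, -0.002, -0.011, 0, -1],
    [0.115, -0.002, -0.011, 0, -1],
    [0.115, -0.002, -0.011, 0, 0.2],
  ],
)

```text
clock: 14.6
tcp_pos: [0.6193, 0.2718, 0.2967]
orientation: [-1.221, 1.193, 1.23]
contact_force: [1.0, 0.3, 0.2]
grip_width: 0.073
```

Emit:
servo_tool(
  motion=[
    [0, 0, 0, 0, 0.2],
    [0, 0, 0, 0, 1],
    [0, 0, 0, 0, 1],
    [0, 0, 0, 0, 1],
    [0, 0, 0, 0, 1],
    [0, 0, 0, 0, 1],
    [0, 0, 0, 0, 1],
  ],
)

```text
clock: 15.3
tcp_pos: [0.6197, 0.2723, 0.298]
orientation: [-1.222, 1.19, 1.23]
contact_force: [-0.7, 1.8, 5.1]
grip_width: 0.0292
```

```bash
python3 -c "
from h import *
go(.610,-.2805,.25)"
```

```text
grasp [0.6199 0.2736 0.143 ] jaw yaw 91.4 tilt [ 0.002  0.008 -1.   ] F [-0.7  1.8  5.1] w 0.0292 t 15.30 j7 1.18
  shift [-0.1116  0.0232 -0.5528] turn 0.0
```

The square base is gripped. I'll lift it high enough to pass over the round base (top at .161).

Emit:
servo_tool(
  motion=[
    [-0.015, 0, 0, 0, 1],
    [-0.035, 0, 0, 0, 1],
    [-0.06, 0, 0, 0, 1],
    [-0.09, 0, 0, 0, 1],
    [-0.12, 0, 0, 0, 1],
    [-0.15, 0, 0, 0, 1],
    [-0.18, 0, 0, 0, 1],
    [-0.19, 0, 0, 0, 1],
  ],
)

```text
clock: 16.1
tcp_pos: [0.6196, 0.2704, 0.4916]
orientation: [-1.222, 1.186, 1.227]
contact_force: [1.6, 0.4, -4.5]
grip_width: 0.0294
```

Emit:
servo_tool(
  motion=[
    [0, 0.003, -0.03, 2, 1],
    [0, 0.006, -0.07, 4, 1],
    [0, 0.009, -0.11, 6, 1],
    [0, 0.012, -0.15, 8, 1],
    [0, 0.014, -0.19, 10, 1],
    [0, 0.016, -0.23, 12, 1],
    [0, 0.017, -0.27, 13, 1],
    [0, 0.018, -0.31, 13, 1],
  ],
)

```text
clock: 16.9
tcp_pos: [0.6081, -0.0415, 0.4871]
orientation: [-1.052, 1.29, 1.062]
contact_force: [1.3, 0.5, -5.3]
grip_width: 0.0291
```

```bash
python3 -c "
from h import *
go(.610,-.2805,.33,78.4)"
```

```text
grasp [ 0.6086 -0.0399  0.3321] jaw yaw 78.3 tilt [ 0.003  0.01  -1.   ] F [ 1.3  0.5 -5.3] w 0.0291 t 16.90 j7 1.44
  shift [-0.0003 -0.05   -0.2353] turn -0.1
```

Emit:
servo_tool(
  motion=[
    [0, -0.008, -0.04, 0, 1],
    [0, -0.017, -0.08, 0, 1],
    [0, -0.026, -0.12, 0, 1],
    [0, -0.034, -0.16, 0, 1],
    [0, -0.043, -0.2, 0, 1],
    [0, -0.048, -0.225, 0, 1],
    [0, -0.05, -0.235, 0, 1],
    [0, -0.05, -0.235, 0, 1],
  ],
)

```text
clock: 17.7
tcp_pos: [0.6087, -0.2834, 0.4833]
orientation: [-1.048, 1.293, 1.061]
contact_force: [1.2, -0.2, -5.8]
grip_width: 0.029
```

Run:
```python
from h import *
go(.610,-.2805,.143,78.4)
t=cv2.imread("pics/t3_raw.png"); n=grab_frame("top")[:,:,::-1]; cv2.imwrite("pics/t4_raw.png",n)
f=lambda i,z,x,y,w:rect(cv2.convertScaleAbs(i,alpha=1.8),"top",z,x,y,2000,w,400)
cv2.imwrite("pics/t4.png",np.hstack([f(n,.19,.71,-.18,400),f(n,.006,.70,.1,400)]))
```

```text
grasp [ 0.6087 -0.2819  0.3283] jaw yaw 78.2 tilt [ 0.    0.01 -1.  ] F [ 1.2 -0.2 -5.8] w 0.0290 t 17.70 j7 1.86
  shift [ 0.1853 -0.0013 -0.0002] turn -0.2
```

View pics/t4.png

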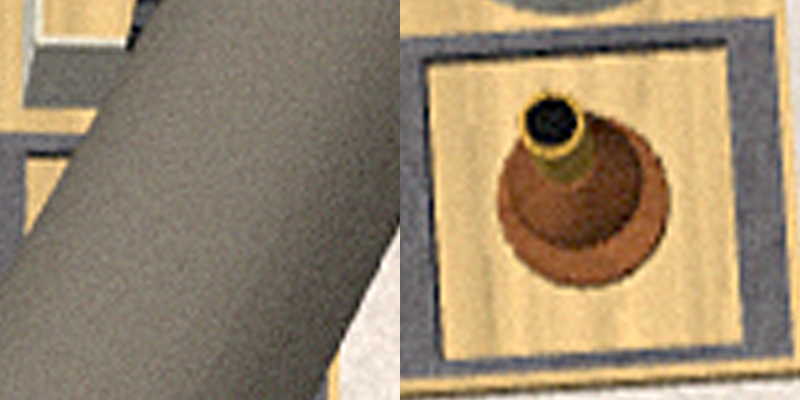

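The round base sits within about 3 mm of the middle of its cut-out. Lowering the square base.

Emit:
servo_tool(
  motion=[
    [0.03, -0.002, 0, 0, 1],
    [0.065, -0.002, 0, 0, 1],
    [0.1, -0.002, 0, 0, 1],
    [0.13, -0.002, 0, 0, 1],
    [0.155, -0.002, 0, 0, 1],
    [0.17, -0.002, 0, 0, 1],
    [0.178, -0.002, 0, 0, 1],
    [0.18, -0.002, 0, 0, 1],
  ],
)

```text
clock: 18.55
tcp_pos: [0.6119, -0.2788, 0.3032]
orientation: [-1.05, 1.29, 1.065]
contact_force: [-0.0, -0.2, -5.0]
grip_width: 0.029
```

```bash
python3 -c "
from h import *
go(.611,-.2805,.143,78.4)"
```

```text
grasp [ 0.6119 -0.2769  0.1482] jaw yaw 78.4 tilt [ 0.     0.012 -1.   ] F [-0.  -0.2 -5. ] w 0.0290 t 18.55 j7 1.92
  shift [ 0.0051  0.0002 -0.0038] turn -0.0
```

Emit:
servo_tool(
  motion=[
    [0.001, 0, -0.003, 0, 1],
    [0.003, 0, -0.003, 0, 1],
    [0.004, 0, -0.003, 0, 1],
    [0.005, 0, -0.003, 0, 1],
    [0.0055, 0, -0.003, 0, 1],
    [0.006, 0, -0.003, 0, 1],
  ],
)

```text
clock: 19.15
tcp_pos: [0.6115, -0.2818, 0.2983]
orientation: [-1.05, 1.289, 1.064]
contact_force: [-2.8, 2.4, 5.7]
grip_width: 0.0286
```

```bash
python3 -c "
from h import *
go(.611,-.2805,.143,78.4)"
```

```text
grasp [ 0.6118 -0.2799  0.1433] jaw yaw 78.4 tilt [ 0.002  0.012 -1.   ] F [-2.8  2.4  5.7] w 0.0286 t 19.15 j7 1.92
  shift [ 0.0003  0.0006 -0.0007] turn -0.0
```

Touched down. Releasing it, retreating and heading for the pad.

Emit:
servo_tool(
  motion=[
    [0, 0, 0, 0, 0.6],
    [0, 0, 0, 0, 0.4],
    [0, 0, 0, 0, 0],
    [0, 0, 0, 0, -0.5],
    [0, 0, 0, 0, -1],
    [0, 0, 0, 0, -1],
    [-0.04, 0, 0, 0, -1],
    [-0.08, 0, 0, 0, -1],
  ],
)

```text
clock: 19.95
tcp_pos: [0.6111, -0.2825, 0.3781]
orientation: [-1.048, 1.291, 1.066]
contact_force: [1.6, -0.6, 1.7]
grip_width: 0.0852
```

Emit:
servo_tool(
  motion=[
    [-0.04, 0, 0, -6, -1],
    [-0.04, 0, 0.05, -6, -1],
    [-0.04, 0.03, 0.1, -6, -1],
    [-0.04, 0.06, 0.15, -6, -1],
    [-0.04, 0.09, 0.2, -6, -1],
    [-0.04, 0.12, 0.23, -6, -1],
    [-0.04, 0.12, 0.25, -6, -1],
    [-0.04, 0.12, 0.25, -6, -1],
  ],
)

```text
clock: 20.75
tcp_pos: [0.5433, -0.0081, 0.4219]
orientation: [-1.131, 1.24, 1.152]
contact_force: [0.9, 0.4, -0.5]
grip_width: 0.0854
```

Run:
```python
from h import *
go(.436,.039,.25,84)
n=grab_frame("top")[:,:,::-1]; cv2.imwrite("pics/t5_raw.png",n)
f=lambda i,z,x,y,w:rect(cv2.convertScaleAbs(i,alpha=1.8),"top",z,x,y,2000,w,400)
cv2.imwrite("pics/t5.png",np.hstack([f(n,.006,.71,-.18,400),f(n,.004,.53,.14,400)]))
```

```text
grasp [ 0.5431 -0.0057  0.267 ] jaw yaw 84.9 tilt [-0.001  0.016 -1.   ] F [ 0.9  0.4 -0.5] w 0.0854 t 20.75 j7 1.48
  shift [0.0178 0.1106 0.0347] turn 0.9
```

View pics/t5.png

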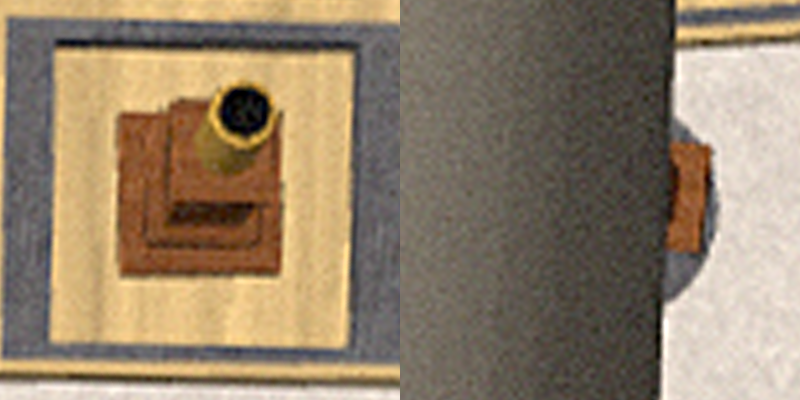

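The square base is within about 2.5 mm of centre and in line with its tray. Now the oblong base.

Emit:
servo_tool(
  motion=[
    [0, 0.05, 0.02, 1, -1],
    [0, 0.09, 0.035, 1, -1],
    [0, 0.11, 0.035, 1, -1],
    [0, 0.11, 0.035, 1, -1],
    [0, 0.11, 0.035, 1, -1],
  ],
)

```text
clock: 21.3
tcp_pos: [0.4381, 0.0329, 0.4232]
orientation: [-1.116, 1.249, 1.133]
contact_force: [-0.0, -0.2, -0.9]
grip_width: 0.0853
```

```bash
python3 -c "
from h import *
go(.436,.039,.138,84)"
```

```text
grasp [0.4383 0.0351 0.2682] jaw yaw 83.6 tilt [ 0.001  0.014 -1.   ] F [-0.  -0.2 -0.9] w 0.0853 t 21.30 j7 1.27
  shift [0.1303 0.0027 0.0018] turn -0.4
```

Emit:
servo_tool(
  motion=[
    [0.03, 0.003, 0.002, 0, -1],
    [0.06, 0.003, 0.002, 0, -1],
    [0.09, 0.003, 0.002, 0, -1],
    [0.115, 0.003, 0.002, 0, -1],
    [0.13, 0.003, 0.002, 0, -1],
    [0.13, 0.003, 0.002, 0, -1],
    [0.13, 0.003, 0.002, 0, 0.2],
    [0.13, 0.003, 0.002, 0, 0.2],
  ],
)

```text
clock: 22.1
tcp_pos: [0.4366, 0.0367, 0.2941]
orientation: [-1.116, 1.248, 1.131]
contact_force: [0.3, 0.3, 1.3]
grip_width: 0.0591
```

Emit:
servo_tool(
  motion=[
    [0, 0, 0, 0, 1],
    [0, 0, 0, 0, 1],
    [0, 0, 0, 0, 1],
    [0, 0, 0, 0, 1],
    [0, 0, 0, 0, 1],
    [0, 0, 0, 0, 1],
  ],
)

```text
clock: 22.7
tcp_pos: [0.4372, 0.0367, 0.2949]
orientation: [-1.117, 1.246, 1.13]
contact_force: [-0.1, -1.2, 7.1]
grip_width: 0.0292
```

```bash
python3 -c "
from h import *
go(.6255,.2805,.25,89)"
```

```text
grasp [0.4379 0.039  0.14  ] jaw yaw 83.5 tilt [ 0.005  0.015 -1.   ] F [-0.1 -1.2  7.1] w 0.0292 t 22.70 j7 1.35
  shift [-0.1055 -0.1595  0.2628] turn -5.5
```

Emit:
servo_tool(
  motion=[
    [-0.015, 0, 0, 0, 1],
    [-0.035, 0, 0, 0, 1],
    [-0.06, 0, 0, 0, 1],
    [-0.08, 0, 0, 0, 1],
    [-0.08, -0.016, 0.026, -1, 1],
    [-0.08, -0.035, 0.055, -2, 1],
    [-0.08, -0.055, 0.09, -3, 1],
    [-0.08, -0.075, 0.125, -4, 1],
  ],
)

```text
clock: 23.5
tcp_pos: [0.5255, 0.1522, 0.3764]
orientation: [-1.169, 1.216, 1.182]
contact_force: [0.3, -1.0, -4.1]
grip_width: 0.0291
```

```bash
python3 -c "
from h import *
go(.6275,.2805,.22,88.5)"
```

```text
grasp [0.526  0.1544 0.2214] jaw yaw 87.6 tilt [ 0.003  0.014 -1.   ] F [ 0.3 -1.  -4.1] w 0.0291 t 23.50 j7 1.21
  shift [ 0.0036 -0.096   0.1302] turn -0.9
```

Emit:
servo_tool(
  motion=[
    [0, -0.025, 0.034, -1, 1],
    [0, -0.05, 0.068, -1, 1],
    [0, -0.072, 0.1, -1, 1],
    [0, -0.09, 0.12, -1, 1],
    [0, -0.096, 0.13, -1, 1],
    [0, -0.096, 0.13, -1, 1],
    [0, -0.096, 0.13, -1, 1],
  ],
)

```text
clock: 24.2
tcp_pos: [0.6262, 0.2767, 0.3777]
orientation: [-1.181, 1.211, 1.195]
contact_force: [0.1, -1.0, -4.1]
grip_width: 0.0293
```

Run:
```python
from h import *
go(.6275,.2805,.142,88.5)
n=grab_frame("top")[:,:,::-1]; cv2.imwrite("pics/t6_raw.png",n)
cv2.imwrite("pics/t6.png",rect(cv2.convertScaleAbs(n,alpha=1.8),"top",.085,.72,.38,2000,480,440))
```

```text
grasp [0.6264 0.2787 0.2227] jaw yaw 88.5 tilt [ 0.001  0.013 -1.   ] F [ 0.1 -1.  -4.1] w 0.0293 t 24.20 j7 1.12
  shift [ 0.0808 -0.001   0.0008] turn 0.0
```

View pics/t6.png

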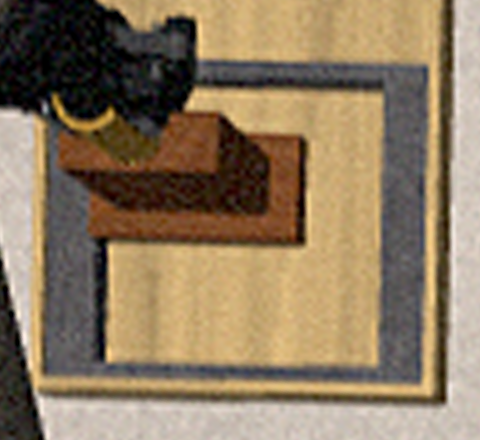

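The held oblong foot's edge slopes 1.6° in the picture and the tray 1.7°, with its centre at about (.626, .2815). Lowering it.

Emit:
servo_tool(
  motion=[
    [0.015, -0.001, 0, 0, 1],
    [0.035, -0.001, 0, 0, 1],
    [0.052, -0.001, 0, 0, 1],
    [0.065, -0.001, 0, 0, 1],
    [0.072, -0.001, 0, 0, 1],
    [0.075, -0.001, 0, 0, 1],
    [0.077, -0.001, 0, 0, 1],
    [0.078, -0.001, 0, 0, 1],
  ],
)

```text
clock: 25.05
tcp_pos: [0.6277, 0.2773, 0.3007]
orientation: [-1.181, 1.21, 1.194]
contact_force: [0.2, 0.1, -4.5]
grip_width: 0.0292
```

```bash
python3 -c "
from h import *
go(.6265,.2795,.142,88.5)"
```

```text
grasp [0.6281 0.2793 0.1457] jaw yaw 88.5 tilt [ 0.003  0.013 -1.   ] F [ 0.2  0.1 -4.5] w 0.0292 t 25.05 j7 1.14
  shift [0.0037 0.0016 0.0001] turn -0.0
```

Emit:
servo_tool(
  motion=[
    [0.001, 0.001, 0, 0, 1],
    [0.002, 0.001, 0, 0, 1],
    [0.003, 0.001, 0, 0, 1],
    [0.004, 0.001, 0, 0, 1],
    [0.0045, 0.001, 0, 0, 1],
    [0.0045, 0.001, 0, 0, 1],
  ],
)

```text
clock: 25.65
tcp_pos: [0.6271, 0.2776, 0.2973]
orientation: [-1.181, 1.208, 1.193]
contact_force: [-1.0, -0.4, 4.8]
grip_width: 0.0292
```

```bash
python3 -c "
from h import *
go(.6265,.2795,.142,88.5)"
```

```text
grasp [0.6277 0.2798 0.1423] jaw yaw 88.5 tilt [ 0.004  0.014 -1.   ] F [-1.  -0.4  4.8] w 0.0292 t 25.65 j7 1.14
  shift [ 0.0003  0.0012 -0.0003] turn -0.0
```

Emit:
servo_tool(
  motion=[
    [0, 0, 0, 0, 0.6],
    [0, 0, 0, 0, 0.4],
    [0, 0, 0, 0, 0],
    [0, 0, 0, 0, -0.5],
    [0, 0, 0, 0, -1],
    [0, 0, 0, 0, -1],
    [-0.04, 0, 0, 0, -1],
    [-0.08, 0, 0, 0, -1],
  ],
)

```text
clock: 26.45
tcp_pos: [0.6263, 0.2764, 0.3768]
orientation: [-1.181, 1.212, 1.195]
contact_force: [0.4, -0.4, 2.0]
grip_width: 0.0854
```

Emit:
servo_tool(
  motion=[
    [-0.05, 0, 0, 0, -1],
    [-0.08, 0.01, 0.05, 0, -1],
    [-0.08, 0.04, 0.1, 0, -1],
    [-0.08, 0.07, 0.15, 0, -1],
    [-0.08, 0.1, 0.2, 0, -1],
    [-0.08, 0.1, 0.25, 0, -1],
    [-0.08, 0.1, 0.25, 0, -1],
    [-0.08, 0.1, 0.25, 0, -1],
  ],
)

```text
clock: 27.25
tcp_pos: [0.529, 0.5339, 0.4586]
orientation: [-1.184, 1.208, 1.204]
contact_force: [-0.3, -0.5, 0.6]
grip_width: 0.0851
```

Run:
```python
from h import *
n=grab_frame("top")[:,:,::-1]
a=rect(cv2.convertScaleAbs(n,alpha=1.8),"top",.006,.74,.43,1000,800,300)
s=cv2.resize(cv2.convertScaleAbs(grab_frame("side")[100:270,150:450,::-1],alpha=1.2),(530,300))
b=np.zeros((300,800,3),np.uint8); b[:,:530]=s
b[:,535:795]=cv2.resize(rect(cv2.convertScaleAbs(n,alpha=1.8),"top",.006,.71,.36,1500,260,300),(260,300))
cv2.imwrite("pics/end.png",np.vstack([a,b])); print(get_obs()["clock"],get_obs()["contact_force"])
```

```text
27.35 [ 0.98464824 -0.39522826  0.5788864 ]
```

View pics/end.png

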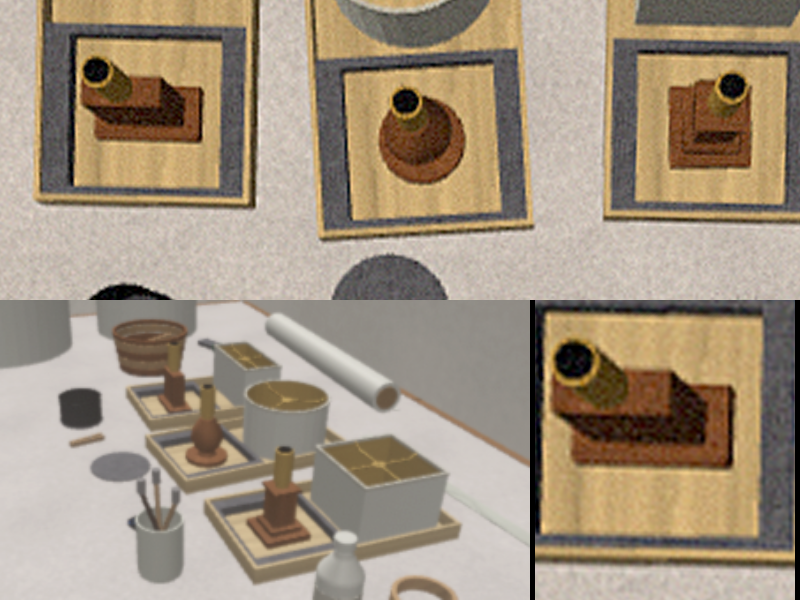

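All three bases stand centred and in line in the right trays, and the bystanders haven't moved.

```bash
python3 -c "
from bench import *
print(hand_in())"
```

```text
the job is handed in; nothing more can be done
None
```

The job is done and handed in at about 27 s of robot time. Each lamp base now stands in the cut-out of the tray whose shade has its shape. I stood the oblong base on the felt pad, moved the round and square bases to their trays, then moved the oblong base from the pad to its own.

- **Position:** in the last top pictures each foot is within about 2–4 mm of its cut-out's middle. The round base is the furthest off, at about 3.5 mm towards its shade.
- **Alignment:** the square and oblong feet look in line with their trays to about 1°, and the oblong's long side lies the same way as its shade's.
- **Handling:** all three bases stand upright and were set down slowly, with about 6 N at most in the readings at touchdown.
- **Surroundings:** the tin, glue bottle and brush jar were never touched and look undisturbed in the last pictures, though I did not measure them. The gripper is clear of everything.
- **Checks that disagreed:** one retreat from the pad went left instead of right because I had a sign wrong, and it stayed well clear of everything. The tool also drifted to about 1° of tilt, which the interface cannot correct. The bases show no sign of it.

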